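Draw out the spring-loaded camera arm and hold it at its second stop

TASK

To photograph the menorah, pull the tray of the drawer unit out to its stop, press the catch button of the telescopic camera arm in the tray fully down, then grip the camera head and pull the arm out past its first stop all the way to its second stop. The arm is sprung and slides back if let go, so finish while still holding the camera head there with the arm fully extended and the tray still fully out. Do not disturb the menorah, cup, coin dish or dreidel.

Things in the scene. Friction and masses are not known exactly. Their poses are not given: they have to be found in the camera images.
- unit: Translucent plastic drawer unit, 200 deep (x) x 190 wide (y) x 125 mm high, fixed to the ledge; origin at the centre of its underside. Its front, where the tray comes out, faces its own -x; its z is up. It stands turned so that the front faces roughly along the ledge to the robot's right (world -y). The upper bay (58 to 120 mm above the ledge) is open in front and holds a white tray; below is a dummy closed drawer. All offsets below are in this unit's axes.
- tray (a joint): How far the white pull-out tray has slid out along the unit's -x: 0 = in, 0.12 m = at its stop. It may start up to 30 mm out. About 1.5 N of friction, no spring; it stays where left. Tray 180 x 172 mm, its floor top 64 mm and its low rim 74 mm above the ledge.
- tray_handle (a point): Centre of the grey pull bar of the tray: an upright flat bar 10 mm thick along x, 60 mm long along y, 22 mm high (80 to 102 mm above the ledge), standing 50 mm in front of the tray's front edge on two thin side stems 44 mm apart clear (stem tops 82 mm above the ledge), 50 mm to the unit's +y side. Behind the bar there is 45 mm of free space to the unit's front when the tray is in. Moves with the tray.
- button_top (a point): Centre of the top of the catch button: dark rubber, round, 18 mm diameter, on a grey block (40 x 32 mm, top 98 mm above the ledge) in the tray, 45 mm to the unit's -y side; its top is 110 mm above the ledge when up. With the tray in it is under the unit's top; with the tray fully out it lies 40 mm in front of the unit's front. Moves with the tray.
- button (a joint): How far the catch button is pressed down: 0 = up (arm locked), 0.006 m = fully down (arm free). Takes about 3 N, no spring: it stays down once pressed.
- camera_head: Black camera head at the end of the telescopic arm: a block 26 (x) x 30 (y) x 38 mm (z), origin at the centre of its underside, which is 76 mm above the ledge (top 114 mm); lens on its -x face. Carried by the arm (does not drop). Same axes as the unit. With the arm home it is 55 mm from the button's centre towards -x; it slides straight along the unit's -x as the arm is pulled out, and passes over the tray's rim and beside the pull bar.
- tube_inner (a joint): Extension of the thin inner tube out of the middle tube along the unit's -x: 0 = home, 0.05 m = its stop (the arm's first stop). It comes out first, sprung back with 1 to 2 N.
- tube_mid (a joint): Extension of the middle tube out of the fixed outer tube along the unit's -x: 0 = home, 0.055 m = its stop (the arm's second stop, camera head 105 mm from home in all). It follows after the first stop, sprung back with 4 N at first and 6.2 N at the end plus some friction.
- menorah: Bystander: painted ceramic menorah, base 50 x 200 x 24 mm with a row of nine candle holders, 121 mm high; origin at the centre of its underside. Loose.
- cup: Bystander: plastic cup, 68 mm across the rim, 85 mm high; origin at the centre of its underside. Loose.
- dish: Bystander: round steel coin dish, 90 mm across, 22 mm high, with two dreidels and a coin lying in it (up to 27 mm high); origin at the centre of its underside. Loose.
- dreidel: Bystander: silicone dreidel lying on its side, 24 mm square, 51 mm long; origin under the centre of its square part. Loose.

How it is judged:
On the way, in this order (a step that is already met when the one before it is completed fails the run):
1. the tray is pulled out to its stop (value of joint tray above 0.112 m), for 0.2 s.
2. the catch button is pressed down (value of joint button above 0.0045 m), for 0.1 s.
3. the arm is pulled out to its second stop by the fingers (value of joint tray above 0.112 m and value of joint tube_inner above 0.046 m and value of joint tube_mid above 0.05 m and contact force between the fingers and camera_head above 2 N), for 0.3 s.
At the end, for the whole second after the job is handed in: Tray out to within 8 mm of its stop, button down (at least 4.5 of 6 mm), inner tube within 4 mm and middle tube within 5 mm of their stops, camera head still (under 20 mm/s) and held by the fingers with more than 2 N (all of step 3 and value of joint button above 0.0045 m and linear speed of camera_head below 0.02 m/s); the arm keeps its last pose, push and grip.
It fails at once if the menorah is moved more than 20 mm or tipped over (distance of menorah from where it was at the start of the episode above 0.02 m or angle between menorah's own z axis and vertical above 0.35 rad).
It fails at once if the cup is moved more than 20 mm or tipped over (distance of cup from where it was at the start of the episode above 0.02 m or angle between cup's own z axis and vertical above 0.35 rad).
It fails at once if the dish is moved more than 20 mm or tipped over (distance of dish from where it was at the start of the episode above 0.02 m or angle between dish's own z axis and vertical above 0.35 rad).
It fails at once if the dreidel is moved more than 20 mm or tipped over (distance of dreidel from where it was at the start of the episode above 0.02 m or angle between dreidel's own z axis and vertical above 0.35 rad).
It also fails if it takes over 53 s, if anything falls off the work surface, if the arm or the gripper's body presses on something with over 40 N, if the wrist force passes 120 N, or if a joint passes its speed limit or range.

ROBOT

A 6-joint arm with a two-finger parallel gripper is mounted at the origin on the work surface. World frame = base frame: x ahead of the robot, y to its left, z up, the work surface at z = 0. Lengths are in m, angles in rad, forces in N, time in s.
With the tool pointing down it reaches from about 0.35 to 0.725 m from the base axis. Payload 6 kg.
Tool frame: the origin (TCP) lies midway between the tips of the shut fingers; the grasp point (between the pads) lies robot.grip_depth behind it (robot.grip_depth is the distance from the TCP to the grasp point, in m); z points along the fingers, y is the direction in which the jaws open and shut (so a half turn about z gives the same grasp; the last joint's range is limited). The gripper opens to 85 mm and grips with 20 to 120 N. Pads are 22 mm wide; open, the fingers measure 114 mm over their backs; the gripper's body (76 mm by 85 mm) begins 54 mm behind the grasp point. The pads swing forward as they close: fully open they stand 13 mm farther back than shut.
Start: joints at [1.619, 0.04, 0.085, 0, -1.615, -0.334], TCP at [0.169, 0.576, 0.231] pointing down, gripper open.
Joint ranges: [-2.56, 2.56], [-1.29, 2.01], [-1.08, 1.49], [-3.29, 1.98], [-2.81, -0.18], [-2.99, 2.99]. Speed limits (rad/s): [2.57, 2.57, 3.01, 3.14, 3.14, 3.14].

INTERFACE

Orientations are given as a 3x3 rotation matrix whose columns are the frame's x, y, z axes.
In Python, from bench import robot, camera, camera_params gives the robot as it stands.
- The arm moves only by the tool send_rows, never from a script. Its argument "steps" is a list that holds one entry, the list of rows, each a list of 6 numbers: the shift along the tool's x, y, z scaled (see below), then the turn, a rotation vector about the tool's x, y, z scaled (see below). A call has exactly 10 rows; each row is the pose to reach, as a shift and turn from the pose commanded when the call began, along the tool's axes at that moment; what a row does not reach only later rows make up. The controller multiplies each number of a shift by 100 cm and each number of a turn by 0.5 rad. A row lasts 1/10 s, in which the tool goes at most 50 mm and 8.59 degrees, less where a joint would pass 70% of its speed; a pose out of reach is approached as far as the arm can. A call with a number of a shift or a turn outside -1 to 1 is refused whole. A call with a gripper value outside its range is refused whole. "grip" is the opening, from 0 (shut) to 1 (fully open), set as the call begins (left out, the last holds). The fingers move at their own pace and stop on an object; the grip force is fixed at half the most. Time passes only in rows, so rows that repeat a pose let the fingers close, or fill a call up. It gives the time, the measured TCP pose, the force and the opening at its end, in the units of the state.
- robot.observe(): the state, without advancing time (a new reading comes with each control period).
- camera(name): name is "scene" or "side" or "wrist"; returns the picture (480x640x3 uint8, blue, green, red); there is no depth.
- camera_params(name): a dict with "fx", "fy", "cx", "cy" (pixels), "eye" and "rotation" of the camera in the world. Camera axes: x right, y up, looking along -z (the intrinsics and any distortion apply to the point x, -y, -z); pixel columns grow to the right and rows downward; lengths in m; the calibration is good to about 2 mm. A picture is of the moment at which its call begins: read the wrist's pose just before it. camera_params takes no time and is no camera call; for the wrist camera it gives the pose at the moment of the call.
- robot.close_job(): hands the job in, once; it reports no verdict.
The state is a dict: "time": time; "joint_pos": joint angles; "qd": joint speeds; "effort": joint torques, N m; "ee_pos": TCP position; "tcp_rot": TCP orientation; "contact_force": force on the tool from outside, world axes, zero at the start; "moment": the same for the moment, N m; "opening": finger opening in m.
Only numpy, scipy, OpenCV 4.12 (cv2) and the standard library are available. Lean on these libraries where they do the work, as an engineer would, in place of code of your own. Each camera call takes 0.05 s, during which the arm holds its last target. There are 200 camera calls.

## Working session

There is one attempt and no reset: what is moved stays moved. The work goes in short steps, Python scripts to look and compute and a tool call to move; the robot and the scene stay as the last step left them, time stands still between calls to the robot, and variables do not carry over. Pictures are saved under pics/ and viewed, about 8 in all and at most 12, crops included, and the job is handed in when it is done.

Besides the shell and the picture viewer there is one more tool, called after "Emit:" by a JSON object that holds its "op" and its "data", one argument or row to a line. send_rows: Moves the arm, as the interface text tells. Its arguments: {"type":"object","properties":{"steps":{"type":"array"},"grip":{"type":"number"}},"required":["steps"]}

```bash
mkdir -p pics
cat > h.py <<'E'
import numpy as np, cv2
from bench import robot, camera, camera_params
np.set_printoptions(precision=4,suppress=True)
def ray(p,u,v):
    d=np.array([(u-p["cx"])/p["fx"],-(v-p["cy"])/p["fy"],-1.0])
    return np.array(p["eye"]),np.array(p["rotation"])@d
def plane(p,u,v,z):
    e,d=ray(p,u,v); return e+d*(z-e[2])/d[2]
def proj(p,X):
    c=np.array(p["rotation"]).T@(np.array(X)-p["eye"]); return p["cx"]+p["fx"]*c[0]/-c[2],p["cy"]-p["fy"]*c[1]/-c[2]
E
python3 - <<'E'
from h import *
s=robot.observe(); print(s, robot.grip_depth)
for n in ["scene","side","wrist"]:
    p=camera_params(n); print(n,p); cv2.imwrite(f"pics/{n}0.png",camera(n))
E
```

```text
{'time': 0.0, 'joint_pos': array([ 1.6187,  0.0408,  0.0838, -0.0005, -1.6155, -0.3337]), 'qd': array([ 0.0005, -0.0006,  0.0024,  0.0031,  0.0013,  0.0023]), 'effort': array([  0.0018, -36.8217,  34.7423,   6.9323,  -0.0052,  -0.    ]), 'ee_pos': array([0.169 , 0.5754, 0.2303]), 'tcp_rot': array([[ 0.9594, -0.282 , -0.0004],
       [-0.282 , -0.9594, -0.0017],
       [ 0.0001,  0.0018, -1.    ]]), 'contact_force': array([-0.4325,  0.5214, -0.018 ]), 'moment': array([-0.0225, -0.0265,  0.0089]), 'opening': 0.08551304139332673} 0.0187
scene {'fx': 507.3282180125438, 'fy': 507.3282180125438, 'cx': 320.46527228732515, 'cy': 241.4873160112761, 'eye': array([ 0.8317, -0.5383,  0.859 ]), 'rotation': array([[ 0.905 , -0.3188,  0.2817],
       [ 0.4254,  0.6921, -0.5832],
       [-0.0091,  0.6476,  0.7619]])}
side {'fx': 500.962920118703, 'fy': 500.962920118703, 'cx': 317.2962210204519, 'cy': 247.9018772697989, 'eye': array([ 0.0904, -0.4772,  0.779 ]), 'rotation': array([[ 0.7325,  0.496 , -0.4662],
       [-0.6806,  0.5222, -0.5139],
       [-0.0115,  0.6937,  0.7201]])}
wrist {'fx': 418.5114122943982, 'fy': 418.5114122943982, 'cx': 322.1632089225858, 'cy': 239.376107358559, 'eye': array([0.2394, 0.5557, 0.3733]), 'rotation': array([[-0.2816,  0.9189,  0.2764],
       [-0.9595, -0.2704, -0.0786],
       [ 0.0025, -0.2874,  0.9578]])}
```

View pics/scene0.png

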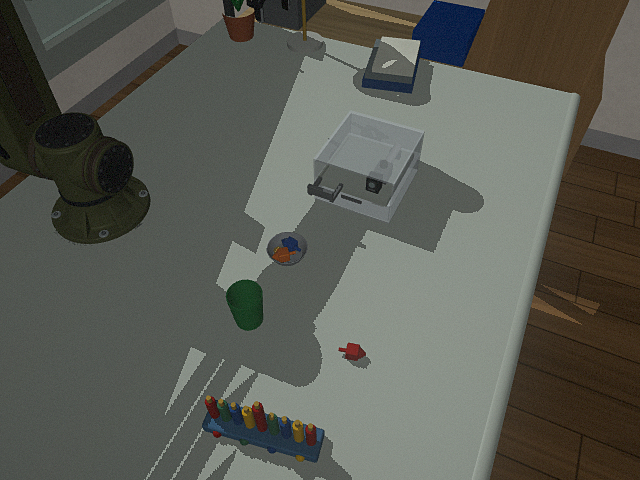

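View pics/side0.png

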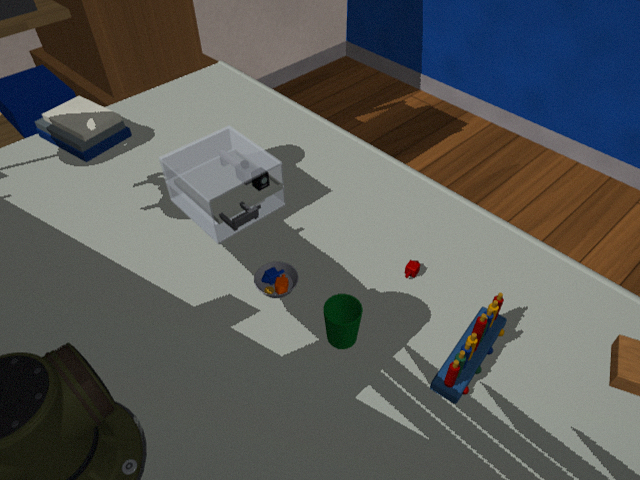

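The scene view shows the unit at about (365,165), with the grey bar at (325,190) and the black head at (375,184). The side view shows the bar at (240,213) and the head at (261,181). I'll zoom in on both.

Run:
```python
from h import *
a=cv2.imread("pics/scene0.png")[100:230,290:440]; b=cv2.imread("pics/side0.png")[115:245,150:300]
o=np.vstack([cv2.resize(x,None,fx=4,fy=4,interpolation=cv2.INTER_CUBIC) for x in(a,b)])
o=np.hstack([cv2.resize(x,(400,347),interpolation=cv2.INTER_AREA) if 0 else cv2.resize(x,(400,347),interpolation=cv2.INTER_CUBIC) for x in (a,b)])
o=cv2.convertScaleAbs(o,alpha=1.4); cv2.imwrite("pics/crop0.png",o)
p=camera_params("scene");q=camera_params("side")
for n,uv,uw in [("dish",(287,249),(275,280)),("cup",(247,305),(343,320)),("men",(265,435),(470,365)),("dreidel",(354,351),(412,269))]:
    print(n,plane(p,*uv,0.015),plane(q,*uw,0.015))
print(plane(p,338,190,.1),plane(q,240,212,.1),plane(p,375,184,.095),plane(q,261,181,.095))
```

```text
dish [0.4631 0.0583 0.015 ] [0.4632 0.0609 0.015 ]
cup [ 0.4578 -0.1021  0.015 ] [ 0.493  -0.1012  0.015 ]
men [ 0.6148 -0.3099  0.015 ] [ 0.5851 -0.3182  0.015 ]
dreidel [ 0.6885 -0.1062  0.015 ] [ 0.6839 -0.108   0.015 ]
[0.5235 0.1898 0.1   ] [0.4851 0.1892 0.1   ] [0.5873 0.2455 0.095 ] [0.5821 0.2438 0.095 ]
```

View pics/crop0.png

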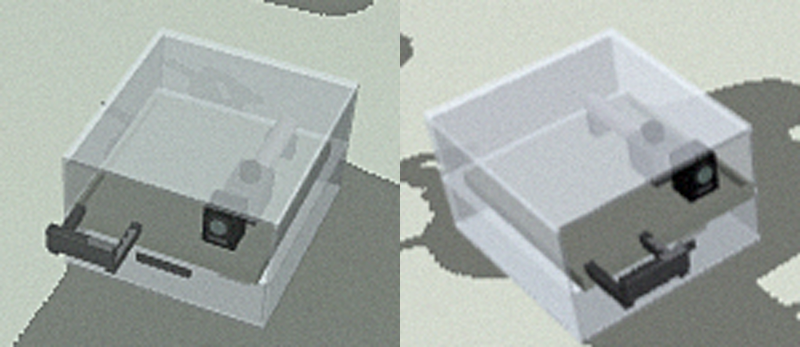

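View pics/wrist0.png

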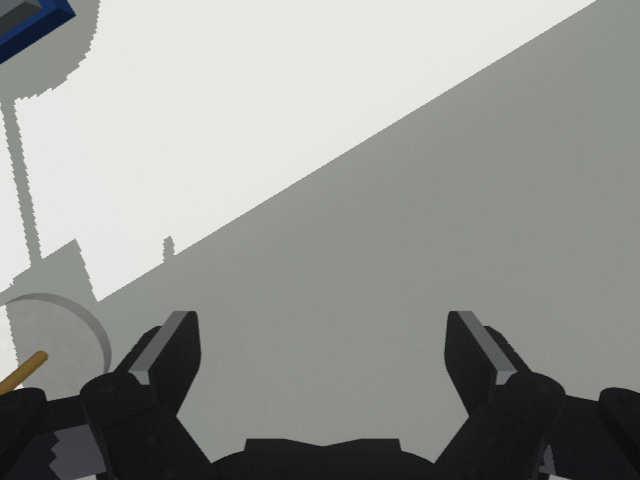

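The crop gives the unit's top corners, the bar with its two stems, and the head and button through the top. The wrist view is clear of the unit. Next I'll fit the unit pose from the top corners at z=0.125.

```bash
cat > unit.py <<'E'
from h import *
p=camera_params("scene");q=camera_params("side")
S=[(165,33),(357,87),(277,222),(63,158)]; T=[(213,32),(350,128),(157,232),(27,115)]
P=np.array([plane(p,290+u/2.667,100+v/2.669,.125) for u,v in S]);Q=np.array([plane(q,150+u/2.667,115+v/2.669,.125) for u,v in T])
E
python3 - <<'E'
from unit import *
print(P);print(Q)
for u,v in [(50,225),(122,246),(232,226),(250,170)]: print(plane(p,290+u/2.667,100+v/2.669,.102))
for u,v in [(222,286),(290,250),(300,170),(253,132)]: print(plane(q,150+u/2.667,115+v/2.669,.102))
E
```

```text
[[0.4548 0.4267 0.125 ]
 [0.637  0.4233 0.125 ]
 [0.6319 0.2336 0.125 ]
 [0.4454 0.2326 0.125 ]]
[[0.6344 0.4238 0.125 ]
 [0.6312 0.2308 0.125 ]
 [0.4436 0.2319 0.125 ]
 [0.4497 0.4295 0.125 ]]
[0.4596 0.1777 0.102 ]
[0.5226 0.1798 0.102 ]
[0.5942 0.2381 0.102 ]
[0.5834 0.3084 0.102 ]
[0.4562 0.1724 0.102 ]
[0.5177 0.1691 0.102 ]
[0.5843 0.2404 0.102 ]
[0.5877 0.3079 0.102 ]
```

Emit:
{"op": "send_rows", "data": {
  "steps": [
    [[0.036,0.025,0,0,0,-0.057],[0.072,0.05,0,0,0,-0.114],[0.108,0.075,0,0,0,-0.171],[0.144,0.1,0,0,0,-0.228],[0.18,0.125,0,0,0,-0.285],[0.216,0.15,0,0,0,-0.342],[0.252,0.175,0,0,0,-0.4],[0.288,0.2,0,0,0,-0.457],[0.324,0.225,0,0,0,-0.514],[0.36,0.25,0,0,0,-0.572]]
  ],
  "grip": 0.5
}}

```text
time: 1.15
ee_pos: [0.4447, 0.2327, 0.2313]
tcp_rot: [[1.0, 0.002, 0.0], [0.002, -1.0, 0.0], [0.0, -0.0, -1.0]]
contact_force: [0.8, 0.7, -0.8]
opening: 0.0427
```

Emit:
{"op": "send_rows", "data": {
  "steps": [
    [[0.012,0.014,0,0,0,0],[0.024,0.028,0,0,0,0],[0.036,0.042,0.01,0,0,0],[0.047,0.055,0.02,0,0,0],[0.047,0.055,0.03,0,0,0],[0.047,0.055,0.03,0,0,0],[0.047,0.055,0.03,0,0,0],[0.047,0.055,0.03,0,0,0],[0.047,0.055,0.03,0,0,0],[0.047,0.055,0.03,0,0,0]]
  ]
}}

```text
time: 2.15
ee_pos: [0.491, 0.1797, 0.2018]
tcp_rot: [[1.0, 0.001, 0.001], [0.001, -1.0, 0.0], [0.001, -0.0, -1.0]]
contact_force: [-0.3, -0.3, 0.7]
opening: 0.0428
```

Run:
```python
from h import *
print(robot.observe()["ee_pos"])
p=camera_params("wrist"); i=camera("wrist")
for X in [(.491,.178,.102),(.461,.173,.102),(.521,.173,.102)]:
    u,v=map(int,proj(p,X)); print(u,v); cv2.drawMarker(i,(u,v),(0,0,255),0,12)
cv2.imwrite("pics/w1.png",i); np.save("w1.npy",np.r_[p["eye"],np.array(p["rotation"]).ravel()])
```

```text
[0.491  0.1797 0.2018]
325 240
333 286
334 191
```

View pics/w1.png

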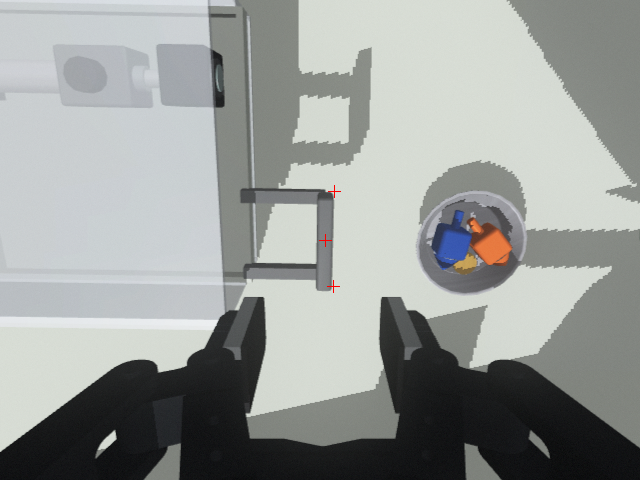

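The wrist view puts the bar's top centre at about (325,241), matching the prediction (0.491, 0.178). I'll descend and grip the bar.

Emit:
{"op": "send_rows", "data": {
  "steps": [
    [[0,0.001,0.02,0,0,0],[0,0.001,0.04,0,0,0],[0,0.001,0.06,0,0,0],[0,0.001,0.08,0,0,0],[0,0.001,0.09,0,0,0],[0,0.001,0.1,0,0,0],[0,0.001,0.11,0,0,0],[0,0.001,0.12,0,0,0],[0,0.001,0.125,0,0,0],[0,0.001,0.125,0,0,0]]
  ]
}}

```text
time: 3.2
ee_pos: [0.4907, 0.1781, 0.0755]
tcp_rot: [[1.0, 0.0, -0.001], [0.0, -1.0, -0.001], [-0.001, 0.001, -1.0]]
contact_force: [0.6, 0.4, 0.8]
opening: 0.0427
```

Emit:
{"op": "send_rows", "data": {
  "steps": [
    [[0,0,0,0,0,0],[0,0,0,0,0,0],[0,0,0,0,0,0],[0,0,0,0,0,0],[0,0,0,0,0,0],[0,0,0,0,0,0],[0,0,0,0,0,0],[0,0,0,0,0,0],[0,0,0,0,0,0],[0,0,0,0,0,0]]
  ],
  "grip": 0
}}

```text
time: 4.2
ee_pos: [0.4914, 0.1785, 0.0771]
tcp_rot: [[1.0, 0.0, 0.001], [0.0, -1.0, 0.0], [0.001, -0.0, -1.0]]
contact_force: [-1.2, 0.1, 4.9]
opening: 0.0089
```

Emit:
{"op": "send_rows", "data": {
  "steps": [
    [[0,0.01,0,0,0,0],[0,0.02,0,0,0,0],[0,0.03,0,0,0,0],[0,0.04,0,0,0,0],[-0.001,0.05,0,0,0,0],[-0.001,0.06,0,0,0,0],[-0.001,0.07,0,0,0,0],[-0.001,0.08,0,0,0,0],[-0.001,0.09,0,0,0,0],[-0.001,0.1,0,0,0,0]]
  ]
}}

```text
time: 5.2
ee_pos: [0.4898, 0.0779, 0.0771]
tcp_rot: [[1.0, 0.0, -0.0], [0.0, -1.0, 0.0], [-0.0, -0.0, -1.0]]
contact_force: [-6.0, 2.0, 7.5]
opening: 0.0088
```

Emit:
{"op": "send_rows", "data": {
  "steps": [
    [[-0.001,0.003,0,0,0,0],[-0.001,0.006,0,0,0,0],[-0.001,0.009,0,0,0,0],[-0.001,0.011,0,0,0,0],[-0.001,0.013,0,0,0,0],[-0.001,0.015,0,0,0,0],[-0.001,0.017,0,0,0,0],[-0.001,0.018,0,0,0,0],[-0.001,0.018,0,0,0,0],[-0.001,0.018,0,0,0,0]]
  ]
}}

```text
time: 6.2
ee_pos: [0.4896, 0.0655, 0.077]
tcp_rot: [[1.0, 0.003, 0.003], [0.003, -1.0, 0.009], [0.003, -0.009, -1.0]]
contact_force: [-5.7, 21.6, 7.3]
opening: 0.0089
```

Emit:
{"op": "send_rows", "data": {
  "steps": [
    [[0,0,0,0,0,0],[0,0,0,0,0,0],[0,0,0,0,0,0],[0,0,0,0,0,0],[0,0,0,0,0,0],[0,0,-0.02,0,0,0],[0,0,-0.04,0,0,0],[0,0,-0.07,0,0,0],[0,0,-0.11,0,0,0],[0,0,-0.15,0,0,0]]
  ],
  "grip": 0.5
}}

```text
time: 7.2
ee_pos: [0.4887, 0.0598, 0.2274]
tcp_rot: [[1.0, -0.0, -0.001], [-0.0, -1.0, -0.001], [-0.001, 0.001, -1.0]]
contact_force: [0.9, 1.5, 0.6]
opening: 0.0429
```

Run:
```python
from h import *
s=robot.observe();print(s["ee_pos"],s["joint_pos"])
p=camera_params("wrist"); i=camera("wrist")
for X in [(.4885,.0655,.102),(.5875,.1925,.110),(.5875,.1375,.114)]:
    u,v=map(int,proj(p,X)); print(u,v); cv2.drawMarker(i,(u,v),(0,0,255),0,12)
cv2.imwrite("pics/w2.png",i); np.save("w2.npy",np.r_[p["eye"],np.array(p["rotation"]).ravel()])
```

```text
[0.4887 0.0598 0.2274] [ 0.5325 -0.2492 -0.1898  0.0003 -1.6312  1.0382]
314 229
93 67
186 66
```

View pics/w2.png

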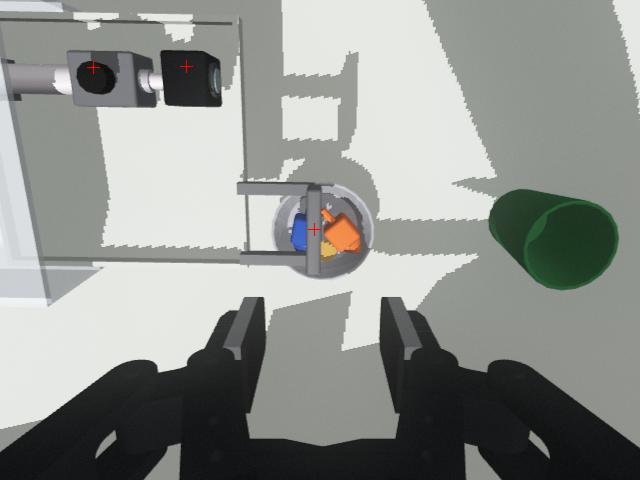

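The tray is out. The button top shows at about (96,76), the head's top face spans (163–209, 51–106), and the bar is where predicted.

Run:
```python
from h import *
a=np.load("w2.npy"); p=camera_params("wrist"); p["eye"]=a[:3];p["rotation"]=a[3:].reshape(3,3)
print(plane(p,96,76,.110),plane(p,187,78.5,.114),plane(p,314,232,.102))
```

```text
[0.5829 0.1916 0.11  ] [0.5813 0.1377 0.114 ] [0.4865 0.0657 0.102 ]
```

Emit:
{"op": "send_rows", "data": {
  "steps": [
    [[0.0094,-0.0132,0,0,0,0.1],[0.0188,-0.0264,0,0,0,0.2],[0.0282,-0.0396,0,0,0,0.3],[0.0376,-0.0528,0,0,0,0.4],[0.047,-0.066,0,0,0,0.5],[0.0564,-0.0792,0,0,0,0.6],[0.0658,-0.0924,0,0,0,0.7],[0.0752,-0.1056,0.01,0,0,0.8],[0.0846,-0.1188,0.03,0,0,0.9],[0.094,-0.132,0.05,0,0,1]]
  ],
  "grip": 0
}}

```text
time: 8.25
ee_pos: [0.5836, 0.1927, 0.1756]
tcp_rot: [[0.877, -0.481, 0.0], [-0.481, -0.877, 0.0], [0.0, -0.0, -1.0]]
contact_force: [0.0, 0.1, -0.7]
opening: -0.0001
```

Emit:
{"op": "send_rows", "data": {
  "steps": [
    [[0,0,0,0,0,0.1],[0,0,0,0,0,0.2],[0,0,0,0,0,0.3],[0,0,0,0,0,0.4],[0,0,0,0,0,0.5],[0,0,0,0,0,0.6],[0,0,0,0,0,0.7],[0,0,0,0,0,0.8],[0,0,0,0,0,0.9],[0,0,0,0,0,1]]
  ]
}}

```text
time: 9.25
ee_pos: [0.5831, 0.192, 0.1758]
tcp_rot: [[0.539, -0.843, -0.0], [-0.843, -0.539, -0.001], [0.0, 0.001, -1.0]]
contact_force: [0.1, -0.3, 0.7]
opening: 0.0001
```

Emit:
{"op": "send_rows", "data": {
  "steps": [
    [[0,0,0,0,0,0.12],[0,0,0,0,0,0.24],[0,0,0,0,0,0.36],[0,0,0,0,0,0.48],[0,0,0,0,0,0.6],[0,0,0,0,0,0.72],[0,0,0,0,0,0.84],[0,0,0,0,0,1],[0,0,0,0,0,1],[0,0,0,0,0,1]]
  ]
}}

```text
time: 10.25
ee_pos: [0.5831, 0.1921, 0.176]
tcp_rot: [[0.073, -0.997, -0.0], [-0.997, -0.073, -0.0], [0.0, 0.0, -1.0]]
contact_force: [-0.5, -0.6, 0.0]
opening: 0.0001
```

Emit:
{"op": "send_rows", "data": {
  "steps": [
    [[0,0,0,0,0,0.1],[0,0,0,0,0,0.2],[0,0,0.01,0,0,0.2],[0,0,0.02,0,0,0.2],[0,0,0.03,0,0,0.2],[0,0,0.04,0,0,0.2],[0,0,0.045,0,0,0.2],[0,0,0.05,0,0,0.2],[0,0,0.05,0,0,0.2],[0,0,0.05,0,0,0.2]]
  ]
}}

```text
time: 11.25
ee_pos: [0.5832, 0.1923, 0.1266]
tcp_rot: [[-0.029, -1.0, 0.0], [-1.0, 0.029, -0.0], [-0.0, -0.0, -1.0]]
contact_force: [-0.8, -0.7, 0.4]
opening: -0.0
```

Run:
```python
from h import *
s=robot.observe();print(s["ee_pos"],s["joint_pos"])
p=camera_params("wrist"); i=camera("wrist")
t=s["ee_pos"]
for X in [t,(.583,.1916,.110),(.5813,.1377,.114)]:
    u,v=map(int,proj(p,X)); print(u,v); cv2.drawMarker(i,(u,v),(0,0,255),0,12)
cv2.imwrite("pics/w3.png",i)
```

```text
[0.5832 0.1923 0.1266] [ 0.6444  0.0899 -0.0535  0.0003 -1.427  -0.6734]
322 314
322 294
323 164
```

View pics/w3.png

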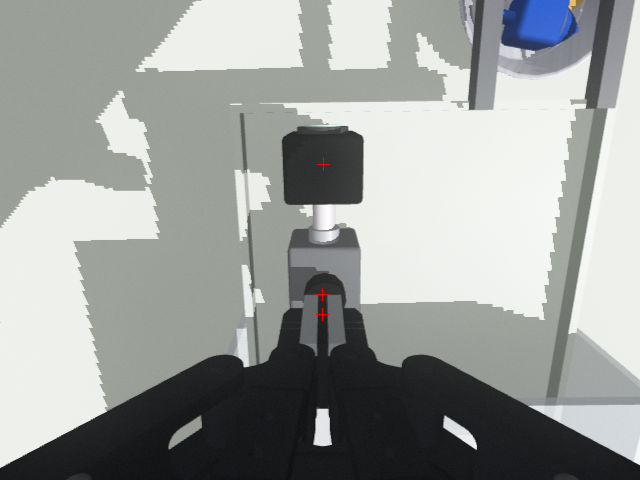

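The fingertips sit above the button, which is centred at (322,290). The head is centred at (323,165), and both are aligned. I'll press now.

Emit:
{"op": "send_rows", "data": {
  "steps": [
    [[0,0,0.006,0,0,0],[0,0,0.012,0,0,0],[0,0,0.015,0,0,0],[0,0,0.018,0,0,0],[0,0,0.02,0,0,0],[0,0,0.022,0,0,0],[0,0,0.024,0,0,0],[0,0,0.026,0,0,0],[0,0,0.026,0,0,0],[0,0,0.026,0,0,0]]
  ]
}}

```text
time: 12.3
ee_pos: [0.5833, 0.1923, 0.104]
tcp_rot: [[-0.028, -1.0, 0.002], [-1.0, 0.028, 0.0], [-0.0, -0.002, -1.0]]
contact_force: [-10.7, -2.0, 16.5]
opening: 0.0
```

Emit:
{"op": "send_rows", "data": {
  "steps": [
    [[0,0,-0.015,0,0,0],[0,0,-0.035,0,0,0],[0,0,-0.055,0,0,0],[0,0,-0.066,0,0,0],[0.015,0,-0.066,0,0,0],[0.03,0,-0.066,0,0,0],[0.045,0,-0.066,0,0,0],[0.0545,0,-0.066,0,0,0],[0.0545,0,-0.066,0,0,0],[0.0545,0,-0.066,0,0,0]]
  ],
  "grip": 0.6
}}

```text
time: 13.3
ee_pos: [0.5815, 0.1375, 0.1661]
tcp_rot: [[-0.03, -1.0, -0.0], [-1.0, 0.03, -0.0], [0.0, 0.0, -1.0]]
contact_force: [0.2, 0.3, 0.2]
opening: 0.0514
```

Emit:
{"op": "send_rows", "data": {
  "steps": [
    [[0,0,0.015,0,0,0],[0,0,0.03,0,0,0],[0,0,0.045,0,0,0],[0,0,0.055,0,0,0],[0,0,0.065,0,0,0],[0,0,0.075,0,0,0],[0,0,0.08,0,0,0],[0,0,0.085,0,0,0],[0,0,0.085,0,0,0],[0,0,0.085,0,0,0]]
  ]
}}

```text
time: 14.3
ee_pos: [0.5817, 0.1379, 0.0817]
tcp_rot: [[-0.029, -1.0, 0.001], [-1.0, 0.029, 0.0], [-0.0, -0.001, -1.0]]
contact_force: [-0.6, 1.0, -0.2]
opening: 0.0512
```

Emit:
{"op": "send_rows", "data": {
  "steps": [
    [[0,0,0,0,0,0],[0,0,0,0,0,0],[0,0,0,0,0,0],[0,0,0,0,0,0],[0,0,0,0,0,0],[0,0,0,0,0,0],[0,0,0,0,0,0],[0,0,0,0,0,0],[0,0,0,0,0,0],[0,0,0,0,0,0]]
  ],
  "grip": 0
}}

```text
time: 15.3
ee_pos: [0.5816, 0.1379, 0.0818]
tcp_rot: [[-0.029, -1.0, 0.0], [-1.0, 0.029, 0.0], [-0.0, -0.0, -1.0]]
contact_force: [-3.5, -0.2, 5.6]
opening: 0.0289
```

The head is gripped, so I'll pull the arm out.

Emit:
{"op": "send_rows", "data": {
  "steps": [
    [[0.006,0,0,0,0,0],[0.014,0,0,0,0,0],[0.022,0,0,0,0,0],[0.03,0,0,0,0,0],[0.038,0,0,0,0,0],[0.046,0,0,0,0,0],[0.054,0,0,0,0,0],[0.062,0,0,0,0,0],[0.07,0,0,0,0,0],[0.075,0,0,0,0,0]]
  ]
}}

```text
time: 16.3
ee_pos: [0.5799, 0.0629, 0.0815]
tcp_rot: [[-0.029, -1.0, 0.002], [-1.0, 0.029, 0.002], [-0.002, -0.002, -1.0]]
contact_force: [1.2, 5.4, 2.5]
opening: 0.0294
```

Emit:
{"op": "send_rows", "data": {
  "steps": [
    [[0.004,0,0,0,0,0],[0.008,0,0,0,0,0],[0.012,0,0,0,0,0],[0.016,0,0,0,0,0],[0.02,0,0,0,0,0],[0.024,0,0,0,0,0],[0.028,0,0,0,0,0],[0.031,0,0,0,0,0],[0.033,0,0,0,0,0],[0.033,0,0,0,0,0]]
  ]
}}

```text
time: 17.3
ee_pos: [0.5794, 0.0325, 0.0812]
tcp_rot: [[-0.028, -1.0, 0.003], [-1.0, 0.028, 0.005], [-0.005, -0.003, -1.0]]
contact_force: [2.2, 13.1, 2.0]
opening: 0.0289
```

Emit:
{"op": "send_rows", "data": {
  "steps": [
    [[0.001,0,0,0,0,0],[0.002,0,0,0,0,0],[0.002,0,0,0,0,0],[0.002,0,0,0,0,0],[0.002,0,0,0,0,0],[0.002,0,0,0,0,0],[0.002,0,0,0,0,0],[0.002,0,0,0,0,0],[0.002,0,0,0,0,0],[0.002,0,0,0,0,0]]
  ]
}}

```text
time: 18.3
ee_pos: [0.5795, 0.0323, 0.081]
tcp_rot: [[-0.027, -1.0, 0.004], [-1.0, 0.027, 0.007], [-0.007, -0.003, -1.0]]
contact_force: [4.0, 18.8, 1.5]
opening: 0.0292
```

Run:
```python
from h import *
a=camera("scene")[90:330,200:440]; b=camera("side")[100:340,140:380]
cv2.imwrite("pics/end.png",np.hstack([cv2.resize(x,(400,400),interpolation=cv2.INTER_CUBIC) for x in (a,b)]))
s=robot.observe();print(s["ee_pos"],s["contact_force"],s["opening"],s["time"])
```

```text
[0.5794 0.0322 0.081 ] [ 3.6686 19.4147  1.3138] 0.02948897500929457 18.4
```

View pics/end.png

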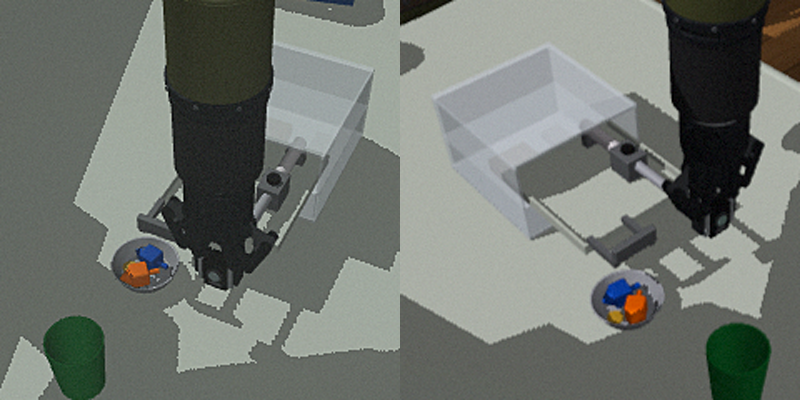

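The tray is fully out, the button is down, and the arm is fully extended with the head in the fingers. The dish and cup look unmoved. Handing in.

```bash
python3 -c "
from bench import robot
print(robot.close_job())"
```

```text
the job is handed in; nothing more can be done
None
```

I pulled the tray out to its stop, pressed the catch button fully down, then gripped the camera head and pulled the arm out to its second stop. I handed the job in at about 18.4 s, still holding the head; no verdict was reported.

- **Tray:** the bar moved about 113 mm and stopped against 22 N. I judged it to be about 5 mm out at the start, so that puts it at its stop.
- **Button:** the fingertip reached 104 mm above the ledge, 6 mm below the button's raised top, with 16 N on it.
- **Camera arm:** the head moved about 105.5 mm and stopped. It moved only 0.2 mm more when I pulled 2 mm further, and the pull rose to 19 N. The fingers read 29 mm open on the 30 mm head.
- **Bystanders:** the last picture shows the dish and cup standing upright and apparently in place. The menorah and dreidel were outside that crop, so I didn't recheck them; the arm never went near either.

No check failed or disagreed.

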